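Press the jar's cap in the lid press and hold it

TASK

Stand the spice jar in the lid press: bring it in between the two guide rails, under the overhanging head, until it stands upright against the back stop, and let go of it. Then turn the dial on top of the press clockwise (seen from above), past its first two clicks to the third, so that the pad presses on the jar's cap, and hold it there against its return spring: finish while still gripping or pushing the dial at the third click. Do not turn the dial before the jar is in place, do not knock the jar over, and leave the other things where they stand.

Things in the scene. Friction and masses are not known exactly. Their poses are not given: they have to be found in the camera images.
- jar: the spice jar: round, 106 mm tall, clear glass body 42 mm in diameter, red cap 45 mm in diameter from 85 mm up, 0.08 to 0.15 kg, standing loose on the worktop to the left (+y) of the press; the only jar of this shape. Origin: centre of its underside; z up. Best held by the sides of its glass body
- press: the lid press, fixed: a grey head on an aluminium column overhangs a forked foot. Origin: on the worktop below the axis of pad and dial, where the jar must stand; x from the open front towards the column, z up; yaw -1.85 to -1.1 rad, so its front faces left (+y). Behind the stop: foot x = 35 to 140 mm, 92 mm wide, 26 mm high; column x = 82 to 128 mm, 60 mm wide. The jar goes in from the front only
- seat (a point): the origin of press, same axes: on the worktop under the pad, where the jar's underside must be centred. A rubber back stop, 52 mm wide and 36 mm high, has its front face at x = +21.5 mm, so a jar pushed against it stands centred under the pad
- mouth (a point): middle of the front end of the guide rails, on the worktop, 120 mm in front of the seat. Rails in the press frame: inner faces at y = +-25.5 mm, 12 mm wide, 14 mm high, x = -90 to +60 mm, no floor between them but the worktop; at the front they spread to a mouth about 75 mm wide
- dial_grip (a point): middle of the dial's grip bar, on the vertical axis through the seat, 224 mm above the worktop. Black dial on the head: 51 mm disc (z = 200 to 208 mm) with an upright bar, 12 mm wide, 46 mm long, up to z = 237 mm, gripped across its 12 mm from above. Turns with the dial: x along the bar to its end with a white line, z up. The line points to press yaw + pi + 0.6 rad at rest, - 0.6 at click 3
- dial (a joint): turn of the dial in rad: 0 at rest, grows clockwise seen from above. Clicks at 0.4, 0.8 and 1.2 rad (white marks on the head), stop at 1.32. A spring returns it to 0 from everywhere when let go; the clicks do not hold it. Takes up to about 0.35 N m. The pad goes down 30 mm per rad, meets the jar's cap at about 0.87 rad and presses with about 4 N at the third click
- pad: the round rubber pad of the press, 32 mm in diameter, hanging under the head on a spring of 400 N/m. Origin: on its axis, 6 mm above its underside; the underside is 132 mm above the worktop at rest
- timer: bystander: egg timer, round, 63 mm in diameter, 60 mm tall; origin: centre of its underside
- salt: bystander: glass salt shaker, 44 mm in diameter, 90 mm tall; origin: centre of its underside
- sardine_tin: bystander: flat tin, 63 x 105 x 24 mm; origin: centre of its underside
- mug: bystander: mug, 92 x 127 x 95 mm with its handle; origin: centre of its underside
- head (a point): underside of the overhanging head, on the pad's axis, 165 mm above the worktop. Head: 66 mm wide, top at z = 200 mm, rounded front end at x = -33 mm in the press frame. A gripper holding the jar by its sides, TCP about 45 mm up, passes below it when it leans by about 45 degrees, its body towards the open front (to the robot's left); or push the jar in from behind
Things that resemble listed ones, but are neither listed nor needed, are in the scene too. Leave any green or purple look-alike of the jar alone.

How it is judged (in metres and radians):
On the way, in this order (a step that is already met when the one before it is completed fails the run):
1. the jar stands upright in the press against the back stop, let go, with the dial still at rest (horizontal distance between jar and seat below 0.008 m and angle between jar's own z axis and vertical below 0.08 rad and height (world z) of jar below 0.003 m and contact force between the fingers and jar below 0.1 N and value of joint dial below 0.15 rad), for 0.2 s.
2. the dial is turned past two clicks to the third and the pad presses on the jar (value of joint dial above 1.08 rad and contact force between pad and jar above 1.5 N), for 0.3 s.
At the end, for the whole second after the job is handed in: The robot's fingers hold the dial at its third click (above 1.08 rad), the pad presses on the jar with more than 1.5 N, and the jar stands upright on the worktop within 8 mm of the seat, not touched by the robot (all of step 2 and contact force between dial and the fingers above 0.5 N and horizontal distance between jar and seat below 0.008 m and angle between jar's own z axis and vertical below 0.08 rad and height (world z) of jar below 0.003 m and contact force between the arm and jar below 0.1 N); the arm keeps its last pose, push and grip.
It fails at once if the dial is turned (more than 0.3 rad) while the jar is not in place (value of joint dial above 0.3 rad and horizontal distance between jar and seat above 0.012 m).
It fails at once if the jar is knocked over (angle between jar's own z axis and vertical above 0.7 rad).
It fails at once if a bystander is moved by more than 30 mm (distance of any of timer, salt, sardine_tin, mug from where it was at the start of the episode above 0.03 m).
It also fails if it takes over 64 s, if anything falls off the work surface, if the arm or the gripper's body presses on something with over 40 N, if the wrist force passes 120 N, or if a joint passes its speed limit or range.

ROBOT

A 6-joint arm with a two-finger parallel gripper is mounted at the origin on a cart in front of the work surface, level with it; the furniture and walls round the work are solid. World frame = base frame: x ahead of the robot, y to its left, z up, the work surface at z = 0. Lengths are in mm, angles in rad, forces in N, time in s.
With the tool pointing down it reaches from about 350 to 875 mm from the base axis. Payload 4.2 kg.
Tool frame: the origin (TCP) lies between the finger pads, 19 mm behind the fingertips; this is the grasp point; z points along the fingers, y is the line along which they close (so a half turn about z gives the same grasp; the last joint's range is limited). The gripper opens to 85 mm and grips with 20 to 120 N. Pads are 22 mm wide; open, the fingers measure 114 mm over their backs; the gripper's body (76 mm by 85 mm) begins 54 mm behind the grasp point. The pads swing forward as they close: fully open they stand 13 mm farther back than shut.
Start: joints at [-0.959, 0.385, 0.008, 0, -1.194, -0.259], TCP at [215.969, -586.478, 250.012] pointing down, gripper open.
Joint ranges: [-3.14, 3.14], [-1.21, 2.06], [-1.07, 1.41], [-3.16, 2.05], [-2.99, -0.16], [-3.1, 3.1]. Speed limits (rad/s): [2.79, 2.79, 3.14, 3.14, 3.14, 3.14].

INTERFACE

Orientations are given as a unit quaternion [x, y, z, w].
In Python, from bench import arm, vision gives the robot as it stands. The module is installed in compiled form; this text tells all that it offers.
- The arm moves only by the tool servo_tool, never from a script. Its argument "plan" is a list of rows, each a list of 7 numbers: the shift along the world's x, y, z each as a share of 300 mm, from -1 to 1, then the turn, a rotation vector about the world's x, y, z each as a share of 2 rad, from -1 to 1, then the opening, from 0 (shut) to 1 (fully open). A call has 1 to 20 rows; each row shifts and turns the commanded pose from where the row before left it; what a row does not reach is not made up. A row lasts 1/8 s, in which the tool goes at most 62.5 mm and 10.7 degrees, less where a joint would pass 70% of its speed; a pose out of reach is approached as far as the arm can. A call with a number of a shift or a turn outside -1 to 1 is refused whole. A call with a gripper value outside its range is refused whole. The fingers move at their own pace and stop on an object; the grip force is fixed at half the most. Time passes only in rows, so rows that do not move let the fingers close. It gives the time, the measured TCP pose, the force, the opening and the grip force at its end, in the units of the state.
- arm.read_state(): the state, without advancing time (a new reading comes with each control period).
- vision.get_image(name): name is "scene" or "top" or "wrist"; returns a dict with "image" (384x512x3 uint8, red, green, blue), "z_map" (384x512 float32, mm along the optical axis (not along the pixel's ray), 0 where there is no reading), "K" (3x3 intrinsics, pixels), "world_to_cam" (4x4, takes a point from world to camera coordinates); the wrist camera has in their place "mount" (4x4, takes a point from camera to tool coordinates, whose origin is the TCP and whose axes are the flange's). Camera axes: x right, y down, z forward; pixel columns grow to the right and rows downward; lengths in mm; the calibration is good to about 2 mm. A picture is of the moment at which its call begins: read the wrist's pose just before it.
- arm.job_done(): hands the job in; it is judged then, once.
The state is a dict: "clock": time; "joints": joint angles; "joint_vel": joint speeds; "joint_efforts": joint torques, N m; "position": TCP position; "ee_rot": TCP orientation; "contact_force": force on the tool from outside, world axes, zero at the start; "wrist_torque": the same for the moment, N m; "gripper_width": finger opening in mm; "grasp_force": force on a finger pad.
Only numpy, scipy, OpenCV 4.12 (cv2) and the standard library are available. Lean on these libraries where they do the work, as an engineer would, in place of code of your own. Each camera call takes 0.05 s, during which the arm holds its last target. There are 200 camera calls.

## Working session

There is one attempt and no reset: what is moved stays moved. The work goes in short steps, Python scripts to look and compute and a tool call to move; the robot and the scene stay as the last step left them, time stands still between calls to the robot, and variables do not carry over. Pictures are saved under pics/ and viewed, at most 10 in all, crops included, and the job is handed in when it is done.

Besides the shell and the picture viewer there is one more tool, called by a JSON object that holds its "op" and its "data". servo_tool: Moves the arm, as the interface text tells. Its arguments: {"type":"object","properties":{"plan":{"type":"array"}},"required":["plan"]}

```bash
mkdir -p pics; cat > h.py <<'E'
import numpy as np, cv2
from bench import arm, vision
def grab(n):
    d=vision.get_image(n); return d
def save(im,p): cv2.imwrite(p,cv2.cvtColor(im,cv2.COLOR_RGB2BGR))
def world(d,u,v,z=None):
    K=np.array(d['K']);T=np.linalg.inv(np.array(d['world_to_cam']))
    z=d['z_map'][v,u] if z is None else z
    p=np.linalg.inv(K)@np.array([u,v,1.])*z
    return (T@np.r_[p,1])[:3]
def cloud(d):
    K=np.array(d['K']);T=np.linalg.inv(np.array(d['world_to_cam']))
    z=d['z_map'];v,u=np.mgrid[:z.shape[0],:z.shape[1]]
    P=np.stack([(u-K[0,2])/K[0,0]*z,(v-K[1,2])/K[1,1]*z,z],-1)
    P=P@T[:3,:3].T+T[:3,3]; P[z<=0]=np.nan
    return P
E
python3 - <<'E'
from h import *
import pickle
a=grab('scene');b=grab('top')
pickle.dump((a,b),open('v0.pkl','wb'))
save(np.vstack([a['image'],b['image']])[:, :],'pics/raw.png')
im=np.hstack([a['image'],b['image']]); save(cv2.resize(a['image'],(800,600)),'pics/s.png'); save(cv2.resize(b['image'],(800,600)),'pics/t.png')
print(arm.read_state())
print(np.round(np.linalg.inv(a['world_to_cam'])[:3,3]),np.round(np.linalg.inv(b['world_to_cam'])[:3,3]))
E
```

```text
{'clock': 0.1, 'joints': array([-9.59384412e-01,  3.85475384e-01,  6.79794001e-03, -4.39494452e-04,
       -1.19400241e+00, -2.58589752e-01]), 'joint_vel': array([ 0.0020376 , -0.00013305,  0.00221358,  0.00033111,  0.00094322,
       -0.00159868]), 'joint_efforts': array([-2.15179812e-04, -3.93320167e+01,  1.88930494e+01,  4.19799238e+00,
       -2.59039683e-03,  9.95903946e-06]), 'position': array([ 215.82047001, -586.05206888,  249.04672593]), 'ee_rot': array([-1.75417622e-01,  9.84493641e-01,  9.40133050e-04, -2.11636847e-04]), 'contact_force': array([ 0.83077954, -0.19732808,  0.33346804]), 'wrist_torque': array([-0.04956546,  0.05190317,  0.00538514]), 'grasp_force': 0.0, 'gripper_width': 85.6272526841978}
[-582. -265.  704.] [ 331. -166. 1443.]
```

View pics/s.png

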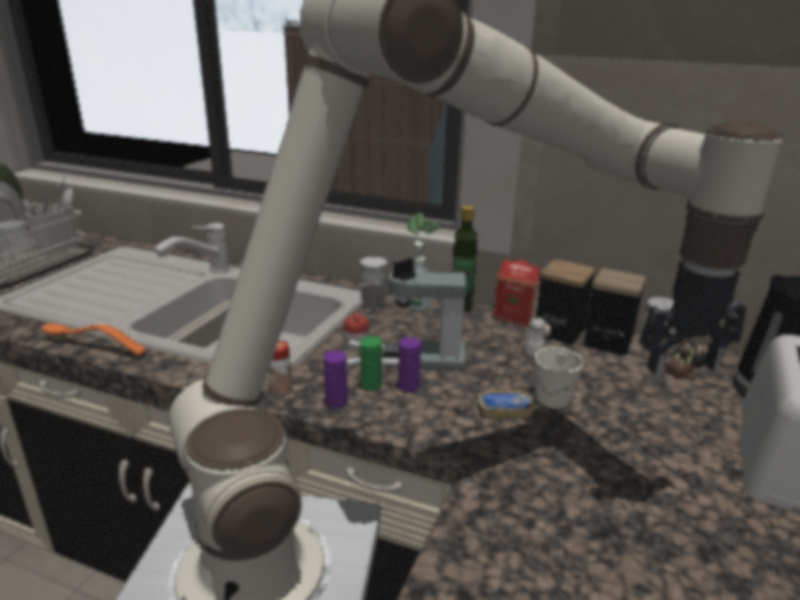

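View pics/t.png

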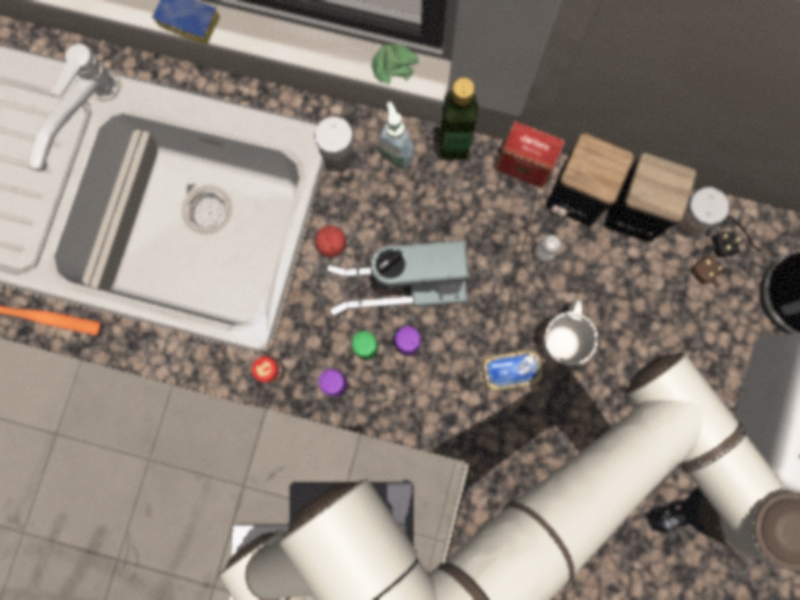

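The scene view shows a red-capped clear jar at (282,365), purple and green look-alikes at (335,378), (371,362) and (410,364), and the red timer at (356,323). In the top view the jar's cap is at (265,369), the timer at (330,240), and the press dial at (390,263), with its mouth facing left. The only clear jar with a red cap is the one at (265,369), so I'll confirm it with a crop and measure it.

```bash
python3 - <<'E'
from h import *
import pickle
a,b=pickle.load(open('v0.pkl','rb'))
P=cloud(b);S=cloud(a)
def q(nm,u,v,P=P,s=.64): print(nm,np.round(P[int(v*s),int(u*s)]))
for nm,u,v in [('jar',265,369),('timer',330,240),('dial',390,263),('headR',460,262),('green',364,344),('pur1',407,340),('pur2',332,382),('salt',548,247),('mug',570,338),('tin',512,369),('wt',300,330),('railtipU',333,268),('railtipL',335,310),('edge',150,400),('white',333,130)]: q(nm,u,v)
for nm,u,v in [('jarS',282,350),('dialS',403,268),('bodyS',282,375)]: q(nm,u,v,S)
# head plane z 195..206
R=(P[...,1]>-350)&(P[...,1]<50)&(P[...,0]>400)&(P[...,0]<720)
m=((P[...,2]>193)&(P[...,2]<204)&R).astype(np.uint8)
n,l,st,c=cv2.connectedComponentsWithStats(m); k=1+np.argmax(st[1:,4])
pts=P[l==k][:,:2].astype(np.float32); print('head',len(pts),cv2.minAreaRect(pts))
# red cap
im=b['image'].astype(int);red=(im[...,0]>110)&(im[...,1]<90)&(im[...,2]<90)
n,l,st,c=cv2.connectedComponentsWithStats(red.astype(np.uint8))
for k in range(1,n):
    if st[k,4]>30:
        p=P[l==k]; print('red',st[k],c[k],np.round(np.nanmedian(p,0)), 'rect',np.round((np.nanpercentile(p,5,axis=0)+np.nanpercentile(p,95,axis=0))/2,1))
d=(P[...,2]>204)&(P[...,2]<245)&R
p=P[d];print('dial',len(p),np.round(np.nanmean(p,0)),np.round((p.min(0)+p.max(0))/2,1),np.round(np.ptp(p,0)))
d=(P[...,2]>222)&(P[...,2]<245)&R
p=P[d];print('bar',len(p),cv2.minAreaRect(p[:,:2].astype(np.float32)))
c1=cv2.resize(a['image'][190:300,150:310],(800,550),interpolation=cv2.INTER_CUBIC)[:, :]
c2=cv2.resize(b['image'][140:260,150:310],(800,600),interpolation=cv2.INTER_CUBIC)
cc=np.vstack([cv2.resize(c1,(436,300)),cv2.resize(c2,(436,300))]);save(cc,'pics/c.png')
E
```

```text
jar [429.  88. 109.]
timer [676. -20.  61.]
dial [ 592. -136.  237.]
headR [ 602. -254.  200.]
green [473. -85. 105.]
pur1 [ 480. -163.  111.]
pur2 [407. -31. 106.]
salt [ 652. -423.   89.]
mug [ 493. -472.   12.]
tin [ 433. -359.   25.]
wt [511.  41.   3.]
railtipU [630. -22.  20.]
railtipL [548. -26.  17.]
edge [ 408.  627. -892.]
white [868. -30. 123.]
jarS [415.  77. 106.]
dialS [ 589. -134.  222.]
bodyS [410.  79.  52.]
head 1053 ((601.3681640625, -185.89256286621094), (66.68528747558594, 160.8866729736328), 4.423013687133789)
red [322  78  40  31 606] [341.44719472  92.83828383] [ 832. -399.  125.] rect [ 837.9 -398.   130.8]
red [201 144  21  21 310] [210.80645161 153.69354839] [677. -18.  48.] rect [677.8 -17.3  46.8]
red [161 227  19  19 144] [170.3125     236.29861111] [426.  85. 105.] rect [430.5  94.1  54.9]
dial 383 [ 597. -153.  215.] [ 601.3 -187.6  224. ] [ 64. 152.  40.]
bar 97 ((597.09912109375, -136.42788696289062), (12.611175537109375, 45.13690948486328), 39.41777420043945)
```

View pics/c.png

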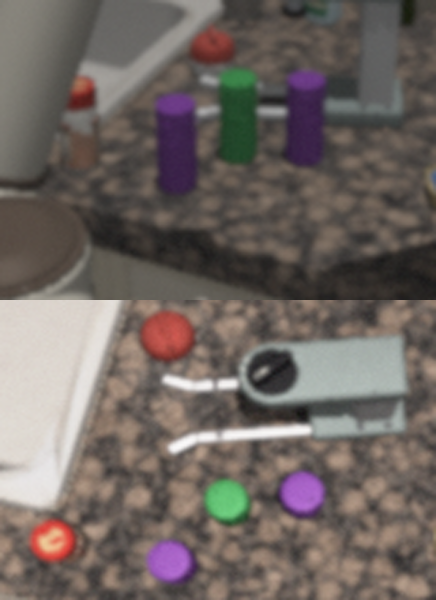

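The crop confirms the jar: a clear body with a red cap at about (427, 86) mm in the world. The press seat is near (597, -137) with yaw about -1.494, and the bar's rest angle agrees. I'll swing over at height first.

{"op": "servo_tool", "data": {"plan": [[0.06,0.185,0,0,0,0.046,1],[0.06,0.185,0,0,0,0.046,1],[0.06,0.185,0,0,0,0.046,1],[0.06,0.185,0,0,0,0.046,1],[0.06,0.185,0,0,0,0.046,1],[0.06,0.185,0,0,0,0.046,1],[0.06,0.185,0,0,0,0.046,1],[0.06,0.185,0,0,0,0.046,1],[0.06,0.185,0,0,0,0.046,1],[0.05,0.185,0,0,0,0.046,1],[0.04,0.185,0,0,0,0.046,1],[0.04,0.185,0,0,0,0.046,1],[0.04,0.185,0,0,0,0.046,1],[0,0.185,0,0,0,0.05,1],[0,0,0,0,0,0,1]]}}

```text
clock: 1.98
position: [428.9, 193.5, 249.3]
ee_rot: [0.736, -0.677, -0.0, 0.0]
contact_force: [0.8, -0.3, 0.1]
gripper_width: 85.5
grasp_force: 0.0
```

{"op": "servo_tool", "data": {"plan": [[0,0,0,-0.075,-0.006,0,1],[0,0,0,-0.075,-0.006,0,1],[0,0,0,-0.075,-0.006,0,1],[0,0,0,-0.075,-0.006,0,1],[0,0,0,-0.075,-0.006,0,1],[0,0,0,-0.075,-0.006,0,1],[0,0,0,0,0,0,1],[0,0,0,0,0,0,1]]}}

```text
clock: 2.98
position: [429.0, 190.0, 250.2]
ee_rot: [0.661, -0.612, 0.32, 0.295]
contact_force: [-0.2, 0.5, 0.4]
gripper_width: 86.0
grasp_force: 0.0
```

```bash
cat >> h.py <<'E'
from scipy.spatial.transform import Rotation as Ro
def st():
    s=arm.read_state(); R=Ro.from_quat(s['ee_rot']).as_matrix()
    print('t',round(float(s['clock']),2),'p',np.round(s['position'],1),'z',np.round(R[:,2],3),'y',np.round(R[:,1],3),'j',np.round(s['joints'],2),'F',np.round(s['contact_force'],1),'T',np.round(s['wrist_torque'],2),'w',round(float(s['gripper_width']),1),'g',round(float(s['grasp_force']),1))
    return s,R
E
python3 -c "
from h import *
st()"
```

```text
t 2.98 p [429.  190.  250.2] z [ 0.062 -0.781 -0.621] y [-0.997 -0.077 -0.001] j [ 1.03  0.4  -0.42  0.47 -1.55 -1.16] F [-0.2  0.5  0.4] T [1.53 0.13 0.02] w 86.0 g 0.0
```

```bash
python3 - <<'E'
from h import *
import pickle
a,b=pickle.load(open('v0.pkl','rb'))
for d in (b,a):
    P=cloud(d); m=(abs(P[...,0]-428)<40)&(abs(P[...,1]-86)<40)
    t=P[m&(P[...,2]>100)&(P[...,2]<115)]
    print(len(t),np.round(t.min(0),1),np.round(t.max(0),1),cv2.minEnclosingCircle(t[:,:2].astype(np.float32)))
# wrist
s,R=st(); d=grab('wrist'); M=np.array(d['mount'])
save(d['image'],'pics/w.png')
z=d['z_map'];K=d['K'];v,u=np.mgrid[:384,:512]
C=np.stack([(u-K[0,2])/K[0,0]*z,(v-K[1,2])/K[1,1]*z,z],-1)
W=(C@M[:3,:3].T+M[:3,3])@R.T+s['position'];W[z<=0]=np.nan
m=(abs(W[...,0]-428)<45)&(abs(W[...,1]-86)<45)
for lo,hi in((20,80),(88,103),(103,112)):
    t=W[m&(W[...,2]>lo)&(W[...,2]<hi)]
    if len(t): print(lo,len(t),np.round(t.min(0),1),np.round(t.max(0),1),cv2.minEnclosingCircle(t[:,:2].astype(np.float32)))
print(np.round(M,2))
E
```

```text
203 [409.6  67.  100.4] [451.3 110.5 114.5] ((430.02972412109375, 88.68448638916016), 22.15411376953125)
59 [409.2  67.2 100.6] [450.8  91.  109.1] ((430.8590393066406, 81.8829116821289), 21.74941062927246)
t 2.98 p [429.  190.  250.2] z [ 0.062 -0.781 -0.621] y [-0.997 -0.077 -0.001] j [ 1.03  0.4  -0.42  0.47 -1.55 -1.16] F [-0.2  0.5  0.4] T [1.53 0.13 0.02] w 86.0 g 0.0
20 821 [407.2  91.   20.1] [452.2 111.3  80. ] ((429.70965576171875, 92.54109954833984), 22.508514404296875)
88 307 [406.9  88.   88. ] [451.6 111.2 103. ] ((429.2124938964844, 91.91956329345703), 22.369781494140625)
103 1366 [408.   66.6 103. ] [451.3 110.4 109.4] ((429.9356994628906, 88.16835021972656), 22.225730895996094)
[[  -0.     -0.95   -0.3    78.31]
 [   1.     -0.      0.      0.68]
 [  -0.     -0.3     0.95 -123.62]
 [   0.      0.      0.      1.  ]]
```

View pics/w.png

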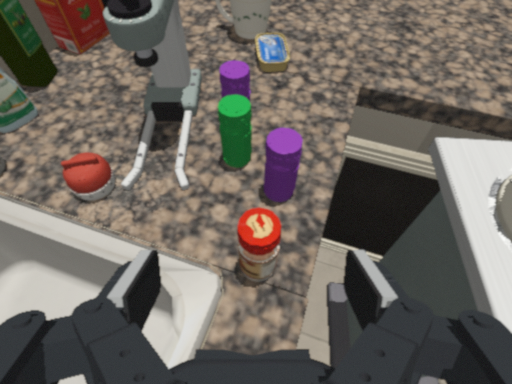

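The wrist view shows the jar centred ahead at (260,240), with the timer at (88,175) and the press rails' mouth at (130–182,182). I'll lean about 6° more so the head has more clearance, then go down beside the jar.

{"op": "servo_tool", "data": {"plan": [[0,0,-0.16,-0.05,-0.004,0,1],[0,0,-0.16,0,0,0,1],[0,0,-0.16,0,0,0,1],[0,0,-0.12,0,0,0,1],[0,0,-0.067,0,0,0,1],[0,0,0,0,0,0,1],[0,0,0,0,0,0,1]]}}

```text
clock: 3.9
position: [429.5, 191.0, 51.1]
ee_rot: [0.644, -0.596, 0.353, 0.325]
contact_force: [0.2, -0.4, 0.5]
gripper_width: 85.4
grasp_force: 0.0
```

```bash
python3 -c "
from h import *
st()"
```

```text
t 3.9 p [429.5 191.   51.1] z [ 0.068 -0.839 -0.539] y [-0.997 -0.079 -0.003] j [ 1.04  0.73 -0.55  0.54 -1.24 -1.4 ] F [ 0.2 -0.4  0.5] T [ 1.69  0.1  -0.01] w 85.4 g 0.0
```

Next I advance 102 mm in -y and close on the body.

{"op": "servo_tool", "data": {"plan": [[0,-0.08,0,0,0,0,1],[0,-0.08,0,0,0,0,1],[0.002,-0.08,0,0,0,0,1],[0,-0.06,0,0,0,0,1],[0,-0.04,0,0,0,0,1],[0,0,0,0,0,0,1],[0,0,0,0,0,0,0.6],[0,0,0,0,0,0,0.4],[0,0,0,0,0,0,0.2],[0,0,0,0,0,0,0.2],[0,0,0,0,0,0,0.2],[0,0,0,0,0,0,0.2]]}}

```text
clock: 5.4
position: [430.0, 89.1, 50.0]
ee_rot: [0.644, -0.595, 0.354, 0.325]
contact_force: [0.7, 1.8, 2.1]
gripper_width: 42.9
grasp_force: 60.8
```

```bash
python3 -c "
from h import *
st()"
```

```text
t 5.4 p [430.   89.1  50. ] z [ 0.068 -0.84  -0.538] y [-0.997 -0.08  -0.002] j [ 0.9   0.67 -0.77  0.7  -1.1  -1.47] F [0.7 1.8 2.1] T [ 1.35 -0.06  0.27] w 42.9 g 60.8
```

{"op": "servo_tool", "data": {"plan": [[0,0,0.05,0,0,0,0.2],[0,0,0.03,0,0,0,0.2],[0.09,0,0,0,0,0,0.2],[0.09,0,0,0,0,0,0.2],[0.09,0,0,0,0,0,0.2],[0.09,-0.03,0,0,0,0,0.2],[0.09,-0.03,0,0,0,0,0.2],[0.057,-0.03,0,0,0,0,0.2],[0,0,0,0,0,0,0.2],[0,0,0,0,0,0,0.2]]}}

```text
clock: 6.65
position: [581.0, 61.3, 73.9]
ee_rot: [0.644, -0.595, 0.353, 0.326]
contact_force: [-0.6, -0.1, -0.9]
gripper_width: 43.0
grasp_force: 61.1
```

```bash
python3 - <<'E'
from h import *
import pickle
s,R=st(); d=grab('wrist'); M=np.array(d['mount']);t=grab('top')
save(np.hstack([cv2.resize(d['image'],(400,300)),cv2.resize(t['image'][100:292,120:376],(400,300))]),'pics/w2.png')
z=d['z_map'];K=d['K'];v,u=np.mgrid[:384,:512]
C=np.stack([(u-K[0,2])/K[0,0]*z,(v-K[1,2])/K[1,1]*z,z],-1)
W=(C@M[:3,:3].T+M[:3,3])@R.T+s['position'];W[z<=0]=np.nan
pickle.dump((W,d,t,cloud(t)),open('v1.pkl','wb'))
yaw=-1.494;c,sn=np.cos(yaw),np.sin(yaw);S=np.array([597.3,-137])
for n,Q in(('w',W),('top',cloud(t))):
    L=np.stack([(Q[...,0]-S[0])*c+(Q[...,1]-S[1])*sn,-(Q[...,0]-S[0])*sn+(Q[...,1]-S[1])*c,Q[...,2]],-1)
    # rail tops
    m=(L[...,2]>10)&(L[...,2]<19)&(abs(L[...,1])<45)&(L[...,0]>-88)&(L[...,0]<30)
    for sg in(1,-1):
        q=L[m&(L[...,1]*sg>18)]
        if len(q)>10:
            for x0 in range(-85,30,20):
                r=q[(q[:,0]>=x0)&(q[:,0]<x0+20)]
                if len(r)>3: print(n,sg,x0,len(r),np.round(np.percentile(r[:,1],[3,50,97]),1))
    m=(L[...,2]>195)&(L[...,2]<203)&(abs(L[...,1])<50)&(L[...,0]>-60)&(L[...,0]<140)
    q=L[m]
    for x0 in range(0,130,20):
        r=q[(q[:,0]>=x0)&(q[:,0]<x0+20)]
        if len(r)>3: print(n,'head',x0,len(r),np.round(np.percentile(r[:,1],[1,99]),1))
    print('front',np.round(np.sort(q[:,0])[:3],1))
E
```

```text
t 6.65 p [581.   61.3  73.9] z [ 0.067 -0.841 -0.537] y [-0.997 -0.079 -0.001] j [ 0.65  0.73 -0.51  0.87 -1.2  -1.27] F [-0.6 -0.1 -0.9] T [ 1.94  0.14 -0.02] w 43.0 g 61.1
w 1 -65 106 [26.  32.2 36.9]
w 1 -45 183 [25.6 30.7 36.7]
w 1 -25 163 [25.7 30.6 36.7]
w 1 -5 145 [25.6 30.8 36.8]
w 1 15 150 [18.3 27.7 36.3]
w -1 -65 84 [-37.  -32.2 -26.3]
w -1 -45 185 [-36.9 -31.2 -25.8]
w -1 -25 161 [-36.7 -30.9 -25.8]
w -1 -5 145 [-36.9 -31.  -25.7]
w -1 15 153 [-36.4 -27.6 -18.2]
front []
top 1 -85 22 [25.2 30.5 36.3]
top 1 -65 24 [25.7 31.1 37.2]
top 1 -45 8 [27.3 32.7 36.9]
top -1 -85 26 [-37.2 -31.2 -25.2]
top -1 -65 22 [-36.  -32.6 -26.3]
top -1 -45 23 [-37.  -31.5 -25.6]
top -1 -25 24 [-36.1 -30.6 -26.1]
top -1 -5 21 [-35.2 -31.4 -25.5]
top -1 15 15 [-36.6 -31.9 -26.3]
top head 0 47 [-32.3  32.6]
top head 20 143 [-31.9  33. ]
top head 40 155 [-31.4  31.6]
top head 60 155 [-31.9  32.5]
top head 80 149 [-31.8  30.9]
top head 100 151 [-32.3  32. ]
top head 120 61 [-31.6  28.7]
front [-31.5 -31.1 -31. ]
```

View pics/w2.png

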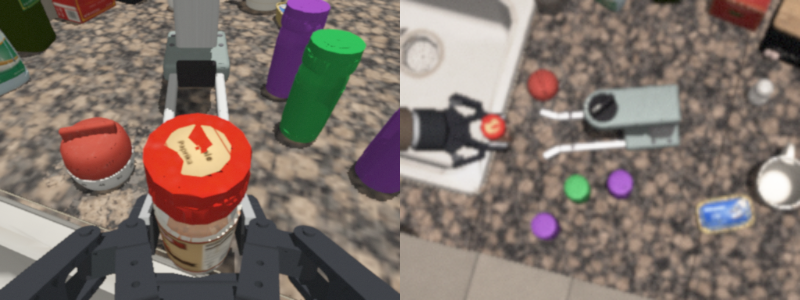

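The rails and head fit the assumed press frame to within 0.5 mm. The wrist view shows the jar held upright (cap at 197,160), with the rails straight ahead. I'll lower it to 4 mm above the worktop and go in between the rails.

{"op": "servo_tool", "data": {"plan": [[0.003,0,-0.066,0,0,0,0.2],[0,0,0,0,0,0,0.2],[0.0077,-0.1,0,0,0,0,0.2],[0.0077,-0.1,0,0,0,0,0.2],[0.0077,-0.1,0,0,0,0,0.2],[0.0077,-0.1,0,0,0,0,0.2],[0,0,0,0,0,0,0.2],[0,0,0,0,0,0,0.2]]}}

```text
clock: 7.75
position: [591.8, -58.0, 53.3]
ee_rot: [0.644, -0.595, 0.353, 0.326]
contact_force: [0.4, -0.5, -1.8]
gripper_width: 43.0
grasp_force: 61.4
```

{"op": "servo_tool", "data": {"plan": [[0.0039,-0.05,0,0,0,0,0.2],[0.0039,-0.05,0,0,0,0,0.2],[0.0039,-0.05,0,0,0,0,0.2],[0.0023,-0.03,0,0,0,0,0.2],[0,0,0,0,0,0,0.2]]}}

```text
clock: 8.38
position: [595.7, -113.7, 54.1]
ee_rot: [0.643, -0.596, 0.353, 0.326]
contact_force: [0.6, -0.8, -0.5]
gripper_width: 42.8
grasp_force: 61.4
```

```bash
python3 - <<'E'
from h import *
s,R=st();p=s['position'][:2]-[597.3,-137];print('press x,y',p@[.077,-.997],p@[.997,.077])
E
```

```text
t 8.38 p [ 595.7 -113.7   54.1] z [ 0.066 -0.841 -0.538] y [-0.997 -0.077 -0.001] j [ 0.29  0.7  -0.69  1.25 -1.05 -1.37] F [ 0.6 -0.8 -0.5] T [2.02 0.13 0.03] w 42.8 g 61.4
press x,y -23.390517923361102 0.21109997557790192
```

{"op": "servo_tool", "data": {"plan": [[0.0023,-0.03,0,0,0,0,0.2],[0.0023,-0.03,-0.008,0,0,0,0.2],[0,0,0,0,0,0,0.2],[0,0,0,0,0,0,0.2]]}}

```text
clock: 8.88
position: [597.4, -130.5, 51.6]
ee_rot: [0.644, -0.595, 0.354, 0.326]
contact_force: [-0.4, 0.3, -1.3]
gripper_width: 42.9
grasp_force: 61.4
```

{"op": "servo_tool", "data": {"plan": [[0.0003,-0.005,0,0,0,0,0.2],[0.0003,-0.005,0,0,0,0,0.2],[0,0,0,0,0,0,0.2],[0,0,0,0,0,0,0.2]]}}

```text
clock: 9.38
position: [597.6, -133.4, 51.7]
ee_rot: [0.644, -0.595, 0.354, 0.326]
contact_force: [0.6, 0.2, -1.5]
gripper_width: 42.8
grasp_force: 61.4
```

{"op": "servo_tool", "data": {"plan": [[0.0003,-0.004,0,0,0,0,0.2],[0,0,0,0,0,0,0.2],[0,0,0,0,0,0,0.2]]}}

```text
clock: 9.75
position: [597.6, -134.7, 51.7]
ee_rot: [0.644, -0.595, 0.354, 0.326]
contact_force: [0.4, -0.1, -1.4]
gripper_width: 42.9
grasp_force: 61.4
```

```bash
python3 - <<'E'
from h import *
s,R=st();p=s['position'][:2]-[597.3,-137];print('press x,y',p@[.077,-.997],p@[.997,.077])
E
```

```text
t 9.75 p [ 597.6 -134.7   51.7] z [ 0.067 -0.841 -0.538] y [-0.997 -0.079 -0.002] j [ 0.24  0.7  -0.7   1.31 -1.04 -1.38] F [ 0.4 -0.1 -1.4] T [ 2.03  0.17 -0.02] w 42.9 g 61.4
press x,y -2.26630996026663 0.5229020177747348
```

{"op": "servo_tool", "data": {"plan": [[0,-0.004,0,0,0,0,0.2],[0,0,0,0,0,0,0.2],[0,0,0,0,0,0,0.2]]}}

```text
clock: 10.12
position: [597.8, -135.6, 51.8]
ee_rot: [0.644, -0.595, 0.354, 0.326]
contact_force: [-0.2, 2.9, -0.8]
gripper_width: 42.3
grasp_force: 61.6
```

{"op": "servo_tool", "data": {"plan": [[0,-0.004,0,0,0,0,0.2],[0,0,0,0,0,0,0.2],[0,0,0,0,0,0,0.2]]}}

```text
clock: 10.5
position: [597.8, -135.9, 51.8]
ee_rot: [0.645, -0.595, 0.354, 0.325]
contact_force: [-3.5, 7.5, 2.6]
gripper_width: 42.9
grasp_force: 62.1
```

{"op": "servo_tool", "data": {"plan": [[0,-0.004,0,0,0,0,0.2],[0,0,0,0,0,0,0.2],[0,0,0,0,0,0,0.2]]}}

```text
clock: 10.88
position: [597.9, -136.2, 51.9]
ee_rot: [0.645, -0.594, 0.354, 0.325]
contact_force: [-7.0, 13.4, 5.1]
gripper_width: 42.8
grasp_force: 62.7
```

{"op": "servo_tool", "data": {"plan": [[0,0.006,0,0,0,0,0.2],[0,0,-0.005,0,0,0,0.2],[0,0,0,0,0,0,0.2],[0,0,0,0,0,0,0.2]]}}

```text
clock: 11.38
position: [598.4, -135.8, 50.7]
ee_rot: [0.644, -0.595, 0.354, 0.325]
contact_force: [-2.9, 6.9, 2.1]
gripper_width: 42.6
grasp_force: 62.1
```

```bash
python3 - <<'E'
from h import *
s,R=st();p=s['position'][:2]-[597.3,-137];print('press x,y',p@[.077,-.997],p@[.997,.077])
E
```

```text
t 11.38 p [ 598.4 -135.8   50.7] z [ 0.069 -0.84  -0.538] y [-0.997 -0.081 -0.003] j [ 0.24  0.7  -0.71  1.32 -1.04 -1.39] F [-2.9  6.9  2.1] T [ 2.17  0.46 -0.44] w 42.6 g 62.1
press x,y -1.1566023334327142 1.1462047574505945
```

{"op": "servo_tool", "data": {"plan": [[-0.002,0.002,-0.002,0,0,0,0.2],[0,0,0,0,0,0,0.2],[0,0,0,0,0,0,0.5],[0,0,0,0,0,0,0.55],[0,0,0,0,0,0,0.6],[0,0,0,0,0,0,0.65],[0,0,0,0,0,0,0.7],[0,0,0,0,0,0,0.7],[0,0,0,0,0,0,0.7]]}}

```text
clock: 12.5
position: [597.0, -135.9, 49.6]
ee_rot: [0.644, -0.595, 0.354, 0.326]
contact_force: [0.8, -0.6, 0.1]
gripper_width: 59.5
grasp_force: 0.0
```

```bash
python3 - <<'E'
from h import *
s,R=st();d=grab('wrist');save(d['image'],'pics/w3.png')
M=np.array(d['mount']);z=d['z_map'];K=d['K'];v,u=np.mgrid[:384,:512]
C=np.stack([(u-K[0,2])/K[0,0]*z,(v-K[1,2])/K[1,1]*z,z],-1)
W=(C@M[:3,:3].T+M[:3,3])@R.T+s['position'];W[z<=0]=np.nan
im=d['image'].astype(int);red=(im[...,0]>100)&(im[...,1]<80)&(im[...,2]<80)&(z<250)
m=red&(abs(W[...,0]-597)<50)&(abs(W[...,1]+137)<50)
q=W[m]-np.array([597.3,-137,0]);L=np.c_[q@[.077,-.997,0],q@[.997,.077,0],q[:,2]]
for lo,hi in((84,90),(90,96),(96,102),(102,110)):
    t=L[(L[:,2]>lo)&(L[:,2]<hi)]
    if len(t): print(lo,len(t),np.round(t.min(0),1),np.round(t.max(0),1))
E
```

```text
t 12.5 p [ 597.  -135.9   49.6] z [ 0.067 -0.841 -0.538] y [-0.997 -0.079 -0.002] j [ 0.24  0.7  -0.71  1.32 -1.04 -1.39] F [ 0.8 -0.6  0.1] T [1.72 0.16 0.01] w 59.5 g 0.0
84 418 [-22.7 -22.7  85.4] [-4.2 20.6 90. ]
90 1170 [-23.3 -22.3  90. ] [-4.4 21.2 96. ]
96 1414 [-23.  -21.8  96. ] [ -3.9  20.2 102. ]
102 8543 [-22.1 -22.  102. ] [ 17.7  21.5 108.9]
```

View pics/w3.png

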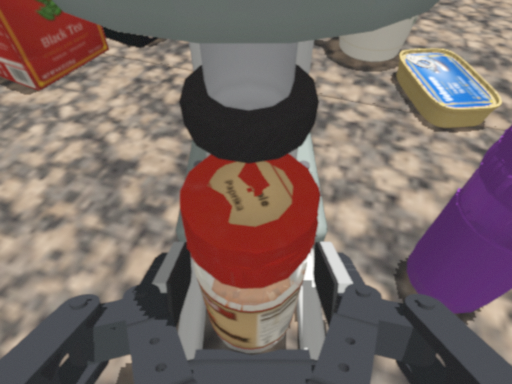

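The jar stands upright, centred under the pad (cap edges at -23 and about +22 mm in press x, and ±22 mm laterally). The wrist view shows the cap at (250,220) below the pad. I'll pull straight back, then rise, straighten up and pre-close in free air to measure the fingertips.

{"op": "servo_tool", "data": {"plan": [[-0.0019,0.025,0,0,0,0,0.7],[-0.0038,0.05,0,0,0,0,0.7],[-0.0077,0.1,0,0,0,0,0.7],[-0.0077,0.1,0,0,0,0,0.7],[-0.0077,0.1,0,0,0,0,0.7],[-0.0077,0.1,0,0,0,0,0.7],[-0.0077,0.1,0,0,0,0,0.7],[-0.0077,0.1,0,0,0,0,0.7],[0,0,0.18,0,0,0,0.4],[0,0,0.18,0,0,0,0.14],[0,0,0.18,0,0,0,0.14],[0,0,0.18,0,0,0,0.14],[0,0,0.16,0,0,0,0.14],[0,0,0,0,0,0,0.14]]}}

```text
clock: 14.3
position: [581.9, 68.5, 317.3]
ee_rot: [0.644, -0.597, 0.355, 0.322]
contact_force: [-0.2, 0.1, -1.1]
gripper_width: 12.0
grasp_force: 0.0
```

{"op": "servo_tool", "data": {"plan": [[0,0,0,0.083,0.0066,0,0.14],[0,0,0,0.083,0.0066,0,0.14],[0,0,0,0.083,0.0066,0,0.14],[0,0,0,0.083,0.0066,0,0.14],[0,0,0,0.083,0.0066,0,0.14],[0,0,0,0.083,0.0066,0,0.14],[0,0,0,0,0,0.075,0.14],[0,0,0,0,0,0.075,0.14],[0,0,0,0,0,0.075,0.14],[0,0,0,0,0,0.075,0.14],[0,0,0,0,0,0,0.14],[0,0,0,0,0,0,0.14]]}}

```text
clock: 15.8
position: [581.2, 67.2, 312.9]
ee_rot: [0.902, -0.432, 0.001, 0.001]
contact_force: [-0.5, -0.6, 0.3]
gripper_width: 12.0
grasp_force: 0.0
```

```bash
python3 - <<'E'
from h import *
s,R=st();d=grab('wrist');t=grab('top')
M=np.array(d['mount']);z=d['z_map'];K=d['K'];v,u=np.mgrid[:384,:512]
C=np.stack([(u-K[0,2])/K[0,0]*z,(v-K[1,2])/K[1,1]*z,z],-1)
T=C@M[:3,:3].T+M[:3,3];T[z<=0]=np.nan
m=(abs(T[...,0])<14)&(abs(T[...,1])<40)&(T[...,2]<60)
q=T[m];print(len(q)); 
for y0 in range(-36,36,6):
    r=q[(q[:,1]>=y0)&(q[:,1]<y0+6)]
    if len(r): print(y0,len(r),np.round(np.sort(r[:,2])[-3:],1),np.round([r[:,0].min(),r[:,0].max()],1))
P=cloud(t);k=(abs(P[...,0]-597)<40)&(abs(P[...,1]+137)<40)&(P[...,2]>222)&(P[...,2]<245)
print(cv2.minAreaRect(P[k][:,:2].astype(np.float32)),k.sum(),P[k].max(0))
save(np.hstack([cv2.resize(d['image'],(400,300)),cv2.resize(t['image'][100:292,120:376],(400,300))]),'pics/w4.png')
E
```

```text
t 15.8 p [581.2  67.2 312.9] z [ 0.001 -0.003 -1.   ] y [-0.78  -0.626  0.001] j [ 0.39  0.28  0.01  0.   -1.3   0.28] F [-0.5 -0.6  0.3] T [-0.03  0.03  0.03] w 12.0 g 0.0
18949
-36 2096 [-26.8 -26.5 -26. ] [-12.5  14. ]
-30 1490 [-24.3 -24.3 -24.2] [-12.3  14. ]
-24 498 [6.3 6.3 6.9] [ 1.1 13.1]
-18 908 [11.3 12.  12.1] [ 6.3 14. ]
-12 1629 [14.2 14.3 14.7] [-11.5  14. ]
-6 1100 [13.4 14.4 14.4] [-10.5  12.9]
0 718 [-55.5 -55.4 -54.4] [ 9.1 13.5]
6 1906 [14.1 14.4 15.1] [-12.5  14. ]
12 961 [13.4 13.7 14.2] [ 6.2 14. ]
18 576 [10.6 11.1 11.4] [ 6.4 13.4]
24 1123 [-23.8 -23.6 -23.1] [-11.5  13.4]
30 1984 [-26.2 -26.2 -26. ] [-12.6  14. ]
((597.13427734375, -135.82232666015625), (12.428051948547363, 44.59373474121094), 38.989524841308594) 97 [ 613.03359466 -117.8264055   244.06057187]
```

View pics/w4.png

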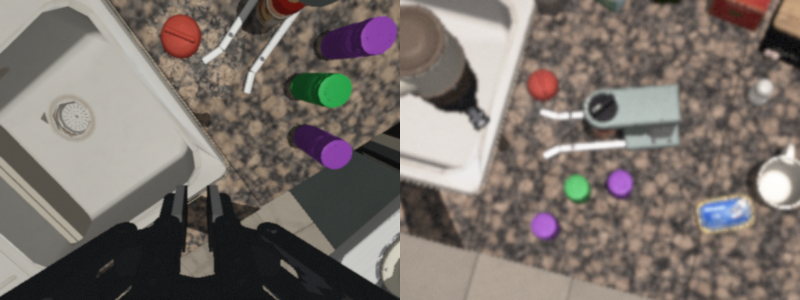

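The fingertips end about 15–19 mm past the TCP, so a TCP at z=230 clears the dial disc. The view shows the jar still standing in the press. Next I move over the dial and descend.

{"op": "servo_tool", "data": {"plan": [[0.0106,-0.135,0,0,0,0,0.4],[0.0106,-0.135,0,0,0,0,0.4],[0.0106,-0.135,0,0,0,0,0.4],[0.0106,-0.135,0,0,0,0,0.4],[0.0106,-0.135,0,0,0,0,0.4],[0,0,-0.1,0,0,0,0.4],[0,0,0,0,0,0,0.4],[0,0,0,0,0,0,0.4]]}}

```text
clock: 16.9
position: [597.9, -135.7, 284.5]
ee_rot: [0.902, -0.432, 0.003, 0.001]
contact_force: [-0.3, 0.8, 0.7]
gripper_width: 33.7
grasp_force: 0.0
```

```bash
python3 - <<'E'
from h import *
s,R=st();print(np.round(R.T@(np.array([597.2,-136.2,224])-s['position']),1))
E
```

```text
t 16.9 p [ 597.9 -135.7  284.5] z [ 0.004 -0.004 -1.   ] y [-0.779 -0.627 -0.001] j [ 0.04  0.34  0.03  0.   -1.25  0.63] F [-0.3  0.8  0.7] T [-0.02  0.02  0.01] w 33.7 g 0.0
[-0.3  0.9 60.5]
```

{"op": "servo_tool", "data": {"plan": [[-0.002,-0.002,-0.08,0,0,0,0.4],[0,0,-0.06,0,0,0,0.4],[0,0,-0.04,0,0,0,0.4],[0,0,0,0,0,0,0.4],[0,0,0,0,0,0,0.25],[0,0,0,0,0,0,0.15],[0,0,0,0,0,0,0],[0,0,0,0,0,0,0],[0,0,0,0,0,0,0]]}}

```text
clock: 18.02
position: [597.1, -136.6, 230.7]
ee_rot: [0.902, -0.432, 0.003, 0.001]
contact_force: [-0.5, 0.1, 6.2]
gripper_width: 10.5
grasp_force: 59.5
```

```bash
python3 - <<'E'
from h import *
s,R=st();print(np.round(R.T@(np.array([597.2,-136.2,224])-s['position']),1))
E
```

```text
t 18.02 p [ 597.1 -136.6  230.7] z [ 0.004 -0.003 -1.   ] y [-0.779 -0.627 -0.001] j [ 0.04  0.37 -0.06  0.   -1.13  0.64] F [-0.5  0.1  6.2] T [0.24 0.41 0.04] w 10.5 g 59.5
[-0.3 -0.3  6.7]
```

{"op": "servo_tool", "data": {"plan": [[0,0,0,0,0,0,0.25],[0,0,0.012,0,0,0,0.25],[0,0,0,0,0,0,0.1],[0,0,0,0,0,0,0],[0,0,0,0,0,0,0],[0,0,0,0,0,0,0]]}}

```text
clock: 18.77
position: [597.0, -136.5, 233.4]
ee_rot: [0.902, -0.432, 0.002, 0.001]
contact_force: [-0.8, -0.3, 1.9]
gripper_width: 10.7
grasp_force: 60.0
```

```bash
python3 -c "
from h import *
st()"
```

```text
t 18.77 p [ 597.  -136.5  233.4] z [ 0.003 -0.003 -1.   ] y [-0.779 -0.627 -0.001] j [ 0.04  0.37 -0.05  0.   -1.14  0.64] F [-0.8 -0.3  1.9] T [ 0.12 -0.03  0.02] w 10.7 g 60.0
```

{"op": "servo_tool", "data": {"plan": [[0,0,0,0,0,-0.05,0],[0,0,0,0,0,-0.05,0],[0,0,0,0,0,-0.05,0],[0,0,0,0,0,-0.05,0],[0,0,0,0,0,-0.05,0],[0,0,0,0,0,-0.05,0],[0,0,0,0,0,0,0]]}}

```text
clock: 19.65
position: [597.6, -136.2, 233.5]
ee_rot: [0.735, -0.678, 0.002, 0.0]
contact_force: [2.5, 1.0, 1.6]
gripper_width: 11.0
grasp_force: 60.0
```

```bash
python3 -c "
from h import *
st()"
```

```text
t 19.65 p [ 597.6 -136.2  233.5] z [ 0.003 -0.004 -1.   ] y [-0.997 -0.079 -0.002] j [ 0.04  0.37 -0.05  0.   -1.14  0.04] F [2.5 1.  1.6] T [ 0.31 -0.55  0.08] w 11.0 g 60.0
```

{"op": "servo_tool", "data": {"plan": [[0,0,0,0,0,-0.05,0],[0,0,0,0,0,-0.05,0],[0,0,0,0,0,-0.05,0],[0,0,0,0,0,-0.05,0],[0,0,0,0,0,-0.05,0],[0,0,0,0,0,-0.05,0],[0,0,0,0,0,-0.015,0],[0,0,0,0,0,0,0],[0,0,0,0,0,0,0],[0,0,0,0,0,0,0],[0,0,0,0,0,0,0]]}}

```text
clock: 21.02
position: [598.2, -136.4, 233.5]
ee_rot: [-0.489, 0.872, -0.002, -0.0]
contact_force: [5.5, -0.5, -1.1]
gripper_width: 11.2
grasp_force: 59.8
```

```bash
python3 - <<'E'
from h import *
s,R=st();print('turn',-2.466-np.arctan2(R[1,1],R[0,1]),5.0+0)
t=grab('top');a=grab('scene')
save(np.hstack([cv2.resize(t['image'][140:212,190:286],(400,300),interpolation=cv2.INTER_CUBIC),cv2.resize(a['image'][155:245,210:330],(400,300),interpolation=cv2.INTER_CUBIC)]),'pics/f.png')
E
```

```text
t 21.02 p [ 598.2 -136.4  233.5] z [ 0.002 -0.004 -1.   ] y [-0.853  0.522 -0.004] j [ 0.04  0.38 -0.05  0.   -1.14 -0.59] F [ 5.5 -0.5 -1.1] T [ 0.06 -1.54  0.27] w 11.2 g 59.8
turn -5.05817102770223 5.0
```

View pics/f.png

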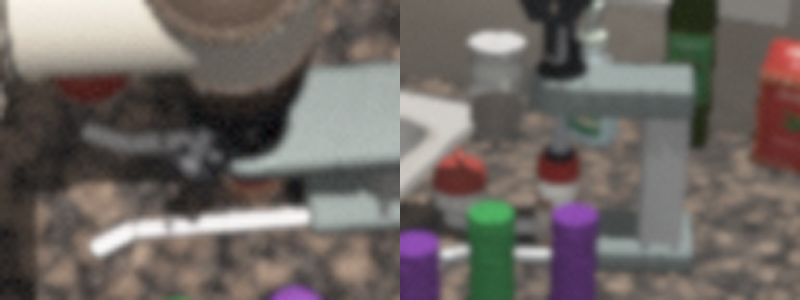

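The scene view shows the pad (560,160) down on the red cap, and the fingers have turned 1.225 rad. I'll add a slight margin below the 1.32 stop, settle, and hand in.

{"op": "servo_tool", "data": {"plan": [[0,0,0,0,0,-0.012,0],[0,0,0,0,0,0,0],[0,0,0,0,0,0,0],[0,0,0,0,0,0,0],[0,0,0,0,0,0,0]]}}

```text
clock: 21.75
position: [598.3, -136.4, 233.5]
ee_rot: [-0.478, 0.878, -0.002, -0.0]
contact_force: [5.3, 0.7, 0.9]
gripper_width: 10.6
grasp_force: 59.8
```

```bash
python3 -c "
from h import *
st(); print(arm.job_done())"
```

```text
t 21.75 p [ 598.3 -136.4  233.5] z [ 0.002 -0.004 -1.   ] y [-0.84   0.542 -0.004] j [ 0.04  0.38 -0.05  0.   -1.14 -0.62] F [5.3 0.7 0.9] T [ 0.07 -1.57  0.34] w 10.6 g 59.8
the job is handed in; nothing more can be done
None
```

I handed the job in at about 22 s with the jar upright against the back stop and the gripper still holding the dial at about 1.25 rad (third click, judged by how far the gripper turned) and the pad down on the cap; no verdict came back.

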